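# Put the eyelets away

## Robot

A 7-joint arm with a two-finger parallel gripper is mounted at the origin on a cart in front of the work surface, level with it; the furniture and walls round the work are solid. World frame = base frame: x ahead of the robot, y to its left, z up, the work surface at z = 0. Lengths are in m, angles in rad, forces in N, time in s.
With the tool pointing down it reaches from about 0.4 to 0.85 m from the base axis. Payload 4.5 kg.
Tool frame: the origin (TCP) lies on the mounting face of the last link; the fingertips stand 166 mm ahead of it and the grasp point (between the pads) lies 147 mm ahead of it; z points along the fingers, y is the line along which they close (so a half turn about z gives the same grasp; the last joint's range is limited). The gripper opens to 88 mm and grips with 3 to 60 N. Pads are 18 mm wide; open, the fingers measure 123 mm over their backs; the gripper's body (75 mm by 187 mm) begins 45 mm behind the grasp point.
Start: joints at [-1.221, 0.689, -0.195, 1.565, 0.157, 0.902, -0.215], TCP at [0.194, 0.594, 0.405] pointing down, gripper open.
Joint ranges: [-3.01, 3.01], [-0.46, 2.08], [-1.47, 1.51], [0.13, 2.56], [-1, 4.14], [0.04, 2.09], [-2.66, 2.66]. Speed limits (rad/s): [2.57, 2.57, 3.14, 3.14, 3.14, 3.14, 3.14].

## Interface

Orientations are given as a unit quaternion [w, x, y, z].
In Python, from workcell import monitor, vision, robot gives the robot as it stands. The module is installed in compiled form; this text tells all that it offers.
- The arm moves only by the tool send_rows, never from a script. Its argument "rows" is text: rows parted by semicolons, each of 7 numbers parted by spaces: the turn, a rotation vector about the tool's x, y, z in degrees, then the shift along the tool's x, y, z in m, then the finger opening in m, from 0 to 0.0881. A call has exactly 10 rows; each row shifts and turns the commanded pose from where the row before left it, along the tool's axes as they then stand; what a row does not reach is not made up. A row lasts 1/10 s, in which the tool goes at most 50 mm and 8.59 degrees, less where a joint would pass 70% of its speed; a pose out of reach is approached as far as the arm can. A call with a gripper value outside its range is refused whole. The fingers move at their own pace and stop on an object; the grip force is fixed at half the most. Time passes only in rows, so rows that do not move let the fingers close, or fill a call up. It gives the time, the measured TCP pose, the force, the opening and the grip force at its end, in the units of the state.
- monitor.state(): the state, without advancing time (a new reading comes with each control period).
- vision.read_camera(name): name is "side" or "top"; returns a dict with "img" (420x560x3 uint8, red, green, blue), "range_z" (420x560 float32, m along the optical axis (not along the pixel's ray), 0 where there is no reading), "mtx" (3x3 intrinsics, pixels), "R" (3x3) and "t" (3): a world point X has camera coordinates R X + t. Camera axes: x right, y down, z forward; pixel columns grow to the right and rows downward; lengths in m; the calibration is good to about 2 mm. A picture is of the moment at which its call begins.
- robot.sign_off(): hands the job in; it is judged then, once.
The state is a dict: "time_s": time; "q": joint angles; "joint_velocities": joint speeds; "joint_efforts": joint torques, N m; "tcp_pos": TCP position; "tool_rot": TCP orientation; "wrist_force": force on the tool from outside, world axes, zero at the start; "ft_torque": the same for the moment, N m; "grip_width": finger opening in m; "grip_force": force on a finger pad.
Only numpy, scipy, OpenCV 4.12 (cv2) and the standard library are available. Lean on these libraries where they do the work, as an engineer would, in place of code of your own. Each camera call takes 0.05 s, during which the arm holds its last target. There are 200 camera calls.

## Task

The small eyelet tin stands with its lid up in one of the two open drawers of the low chest. With the fingertips only, first fold the tin's lid down until it is shut, and then push that drawer gently but fully home with the tin in it. Leave the other drawer, with the roll of tape, open as it is, pick nothing up and disturb nothing else on the bench.

Things in the scene. Friction and masses are not known exactly. Their poses are not given: they have to be found in the camera images.
- chest: Low wooden chest, 162 mm deep (x), 360 wide (y), 72 high, with two drawers side by side, fixed on a dark plinth on the bench; the plinth is 2 to 45 mm high. Origin: centre of the chest's underside (top of the plinth). Its +x axis points to its back; its front face is the plane x = -81 mm; +y is its left as seen from the robot.
- drawer_left (a joint): Opening of the drawer on the chest's +y side (m): 0 is fully home, at most 0.15; grows as it slides out along the chest's -x. About 1.5 N of friction, plus light damping; it stays where it is left. Drawer: inside 147 mm wide, side walls 30 mm high with upper edge 40 mm, floor 15 mm above the chest's underside.
- drawer_right (a joint): Opening of the drawer on the chest's -y side; like drawer_left.
- left_front (a point): Middle of the outer face of the left drawer's front, 36 mm above the chest's underside; moves with the drawer. The front is a panel 180 mm wide, 16 thick, 8 to 64 mm above that underside, with a finger notch 63 mm wide in its upper edge (solid there up to 50 mm); no handle. Fully home, the outer face is at chest x = -97 mm.
- right_front (a point): The same point of the right drawer's front panel.
- tin: Loose flat green metal tin of brass eyelets, 0.12 kg, 91 mm (x) by 123 (y) by 30 high when shut. Origin: centre of its underside, 13 mm above the chest's underside as it stands in the drawer. The lid's hinge runs along the tin's y axis at x = +44 mm, 28 mm above the underside; the tin's +x points to the hinge, roughly to the chest's back.
- tin_lid (a joint): Angle of the tin's lid (rad): 0 shut, 1.92 fully open (leaning back beyond upright). The lid is a light flat plate 124 mm wide that reaches 88 mm from the hinge; it stands open leaning back at the start. The hinge is damped (0.05 N m s, friction 0.01 N m): pushed forward past upright the lid sinks slowly and may stop part-way; a light press near its front edge shuts it.
- tape_roll: Loose roll of masking tape, 104 mm across, 25 high, lying flat in the drawer that must stay open. Origin: centre of its underside.
- thread_spool: Bystander: loose pale spool, 38 mm across, 49 high, standing on top of the chest, behind its middle. Origin: centre of its underside.
- leather_stack: Bystander: loose flat stack of cut parts, 91 x 130 x 13 mm, lying on the bench. Origin: centre of its underside.
- rivet_jar: Bystander: loose jar, 64 mm across, 97 high, standing on the bench. Origin: centre of its underside.
- eyelet_press: Fixed hand press on the bench beside the chest, an obstacle: about 214 mm deep, 110 wide, its lever ball up to 368 mm above the bench. Origin: on the bench under its middle.
- screwdriver: Bystander: loose red-handled screwdriver, 188 mm long, lying on the bench to the robot's right.
Mind the look-alikes: they are no part of the job. There is more than one size of the tape_roll; the job needs the larger.

How it is judged:
By the outcome, as a careful person would: the job done as asked, in the order asked, and still so for the second after the job is handed in, with the robot touching nothing.
It also fails if it takes over 51 s, if anything falls off the work surface, if the arm or the gripper's body presses on something with over 40 N, if the wrist force passes 120 N, or if a joint passes its speed limit or range.

## Working session

There is one attempt and no reset: what is moved stays moved. The work goes in short steps, Python scripts to look and compute and a tool call to move; the robot and the scene stay as the last step left them, time stands still between calls to the robot, and variables do not carry over. Pictures are saved under pics/ and viewed, at most 10 in all, crops included, and the job is handed in when it is done.

Besides the shell and the picture viewer there is one more tool, called after "Request:" as name(argument=value, ...) on one line, values as JSON. send_rows: Moves the arm, as the interface text tells. Its arguments: {"type":"object","properties":{"rows":{"type":"string"}},"required":["rows"]}

```bash
mkdir -p pics; cat > h.py <<'E'
import numpy as np, cv2
from workcell import monitor, vision, robot
def cam(n):
    c=vision.read_camera(n); m=c["range_z"]; v,u=np.indices(m.shape)
    K=c["mtx"]; P=np.stack([(u-K[0,2])/K[0,0]*m,(v-K[1,2])/K[1,1]*m,m],-1)
    W=(P-c["t"])@c["R"]; W[m==0]=np.nan
    return c["img"],W,c
def save(n,img): cv2.imwrite("pics/"+n,img[:,:,::-1])
E
python3 - <<'E'
from h import *
for n in("top","side"):
    i,W,c=cam(n); save(n+"0.png",i); np.savez(n+"0.npz",i=i,W=W,K=c["mtx"],R=c["R"],t=c["t"]); print(n,-c["R"].T@c["t"],c["R"][2])
s=monitor.state(); print(s)
E
```

```text
top [0.39909152 0.06484169 0.99384897] [ 0.1966714  -0.02007958 -0.98026383]
side [-0.00569222 -1.07802397  0.81801128] [ 0.38193229  0.78619028 -0.48583184]
{'time_s': 0.1, 'q': array([-1.22119149,  0.68991673, -0.19453818,  1.56623645,  0.15730114,
        0.90252466, -0.21509826]), 'joint_velocities': array([-0.00098982, -0.00241667,  0.0007045 ,  0.00045586, -0.00103079,
        0.00023867,  0.0016266 ]), 'joint_efforts': array([-3.98168428e-03, -5.28497994e+01, -1.27116043e+00, -1.53838116e+01,
       -5.24086982e-02,  2.01717987e-03,  4.09589597e-05]), 'tcp_pos': array([0.19403699, 0.59380377, 0.40398105]), 'tool_rot': array([-7.61005929e-05,  1.57201439e-01,  9.87566196e-01, -8.42935826e-04]), 'wrist_force': array([-0.65566926,  0.10117412, -0.42066171]), 'ft_torque': array([-0.03316183,  0.0299    , -0.02575948]), 'grip_force': 0.0, 'grip_width': 0.08848250543412643}
```

View pics/top0.png

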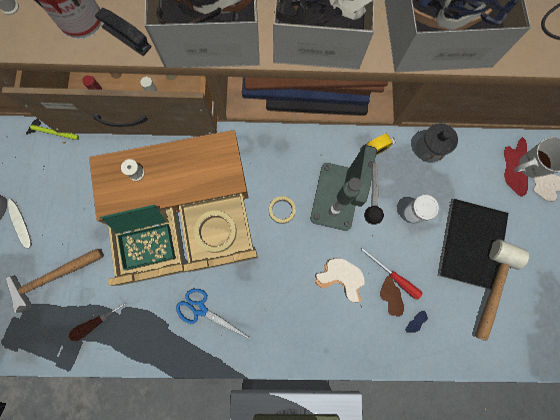

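View pics/side0.png

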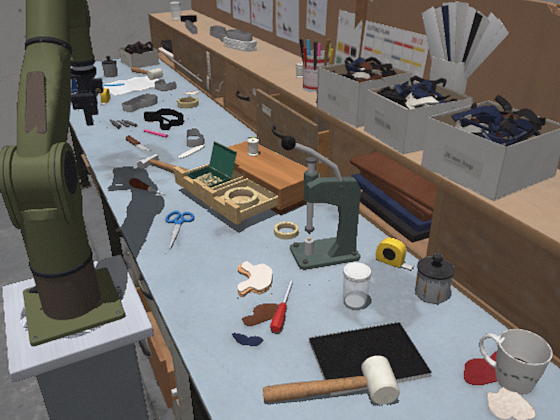

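The top view shows the green open tin in the left drawer at (147,245), with its lid at (135,218). The large tape roll is in the right drawer at (216,231). The look-alikes are a small tape ring on the bench at (282,210) and the dark slab at (473,242), and only one green tin is visible. Next I'll measure and take one close crop.

```bash
python3 - <<'E'
from h import *
d=np.load("top0.npz"); i,W=d["i"],d["W"]
save("crop.png",cv2.resize(i[120:295,80:270],None,fx=4,fy=4,interpolation=cv2.INTER_CUBIC)[:600,:])
save("crop.png",cv2.resize(i[125:295,80:270],None,fx=3.5,fy=3.5,interpolation=cv2.INTER_CUBIC))
# chest top plane
z=W[...,2]; sub=np.zeros(z.shape,bool); sub[130:225,85:250]=1
m=sub&(abs(z-0.117)<0.006); print("top z",np.nanmedian(z[m]),m.sum())
m=cv2.morphologyEx(m.astype(np.uint8),cv2.MORPH_OPEN,np.ones((5,5)))
p=W[m>0][:,:2].astype(np.float32); r=cv2.minAreaRect(p); print("chest top",r,cv2.boxPoints(r))
hsv=cv2.cvtColor(i,cv2.COLOR_RGB2HSV)
g=(hsv[...,0]>65)&(hsv[...,0]<95)&(hsv[...,1]>90); g[:, :100]=0; g[:,200:]=0; g[:195]=0;g[275:]=0
for a,b in((.05,.07),(.07,.08),(.08,.10),(.10,.13),(.13,.2)):
    q=W[g&(z>=a)&(z<b)]
    if len(q): print(a,b,len(q),np.percentile(q,[2,50,98],axis=0).round(3).tolist())
for u,v in((125,275),(135,277),(150,275),(165,273),(200,265),(215,263),(235,258),(114,283),(185,268),(255,255),(112,282),(132,163),(216,220),(120,258),(147,245)): print((u,v),W[v,u].round(3))
E
```

```text
top z 0.11727890330304055 202
chest top ((0.0, 0.0), (0.0, 0.0), 0.0) [[0. 0.]
 [0. 0.]
 [0. 0.]
 [0. 0.]]
0.05 0.07 268 [[0.44, 0.308, 0.051], [0.511, 0.371, 0.062], [0.547, 0.44, 0.069]]
0.07 0.08 109 [[0.527, 0.333, 0.071], [0.541, 0.388, 0.075], [0.555, 0.442, 0.08]]
0.08 0.1 244 [[0.53, 0.331, 0.08], [0.546, 0.386, 0.09], [0.561, 0.443, 0.099]]
0.1 0.13 401 [[0.536, 0.334, 0.1], [0.553, 0.39, 0.115], [0.57, 0.446, 0.129]]
0.13 0.2 217 [[0.546, 0.335, 0.13], [0.56, 0.391, 0.147], [0.575, 0.445, 0.151]]
(125, 275) [0.424 0.425 0.039]
(135, 277) [0.419 0.387 0.076]
(150, 275) [0.424 0.353 0.074]
(165, 273) [0.429 0.315 0.087]
(200, 265) [0.449 0.234 0.089]
(215, 263) [0.455 0.202 0.074]
(235, 258) [0.467 0.154 0.085]
(114, 283) [0.405 0.431 0.084]
(185, 268) [0.441 0.269 0.087]
(255, 255) [0.475 0.107 0.085]
(112, 282) [0.407 0.435 0.087]
(132, 163) [0.676 0.393 0.144]
(216, 220) [0.565 0.21  0.037]
(120, 258) [0.466 0.442 0.036]
(147, 245) [0.498 0.377 0.041]
```

View pics/crop.png

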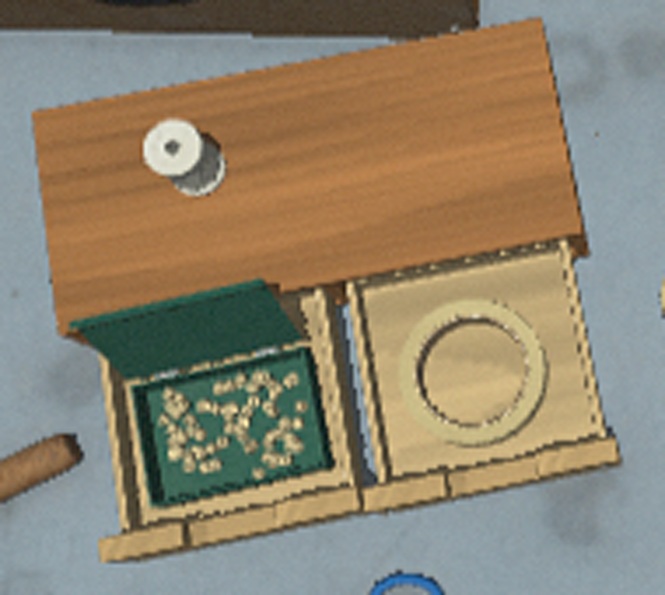

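```bash
cat >> h.py <<'E'
def fit(W):
    z=W[...,2]; sub=np.zeros(z.shape,bool); sub[130:225,85:250]=1
    m=cv2.morphologyEx((sub&(abs(z-0.095)<0.006)).astype(np.uint8),cv2.MORPH_OPEN,np.ones((5,5)))
    return W[m>0]
E
python3 - <<'E'
from h import *
d=np.load("top0.npz"); i,W=d["i"],d["W"]; z=W[...,2]
p=fit(W); print(len(p),np.median(p[:,2])); r=cv2.minAreaRect(p[:,:2].astype(np.float32)); print(r,cv2.boxPoints(r))
# front tops
sub=np.zeros(z.shape,bool); sub[235:290,100:262]=1
q=W[sub&(z>.079)&(z<.094)]; l=cv2.fitLine(q[:,:2].astype(np.float32),cv2.DIST_HUBER,0,.01,.01).ravel(); print("front",len(q),np.median(q[:,2]),l,np.degrees(np.arctan2(-l[0],l[1])))
r2=cv2.minAreaRect(q[:,:2].astype(np.float32)); print(r2,cv2.boxPoints(r2))
a=np.radians(12); R=np.array([[np.cos(a),np.sin(a)],[-np.sin(a),np.cos(a)]])
c=q[:,:2]@R.T; 
for lo in np.arange(c[:,1].min(),c[:,1].max(),.02):
    s=c[(c[:,1]>=lo)&(c[:,1]<lo+.02)]; print(round(lo,3),len(s), s[:,0].min().round(4) if len(s) else 0,s[:,0].max().round(4) if len(s) else 0)
cp=p[:,:2]@R.T; print("chest in R12",np.percentile(cp,[0.3,99.7],axis=0))
E
```

```text
8957 0.09523251924592571
((0.6666657328605652, 0.3259803056716919), (0.16317246854305267, 0.3602089583873749), 12.596729278564453) [[0.5477648  0.48395658]
 [0.6263219  0.13241814]
 [0.7855667  0.16800404]
 [0.70700955 0.51954246]]
front 690 0.08666444479664975 [ 0.21032298 -0.977632    0.44227943  0.27697557] -167.85872
((0.4430026412010193, 0.27472400665283203), (0.01877022720873356, 0.3461607098579407), 11.845471382141113) [[0.3982887  0.44219208]
 [0.46934608 0.10340291]
 [0.4877166  0.10725594]
 [0.4166592  0.4460451 ]]
0.004 61 0.4831 0.4994
0.024 61 0.4829 0.4991
0.044 44 0.4828 0.4986
0.064 1 0.4923 0.4923
0.084 0 0 0
0.104 14 0.4826 0.4974
0.124 61 0.4817 0.4971
0.144 61 0.4812 0.4972
0.164 60 0.481 0.4994
0.184 58 0.4837 0.4998
0.204 60 0.4834 0.4994
0.224 29 0.4834 0.4993
0.244 0 0 0
0.264 0 0 0
0.284 31 0.4823 0.4971
0.304 64 0.4822 0.4981
0.324 63 0.4819 0.4978
0.344 22 0.4819 0.4965
chest in R12 [[0.63951013 0.00129318]
 [0.80024105 0.35843811]]
```

```bash
cat >> h.py <<'E'
A=np.radians(12.2); C=np.array([.6668,.3257])
Rc=np.array([[np.cos(A),np.sin(A)],[-np.sin(A),np.cos(A)]])
def loc(p): p=np.asarray(p,float); return np.concatenate([(p[...,:2]-C)@Rc.T,p[...,2:]-.0232],-1)
E
python3 - <<'E'
from h import *
for n in("top","side"):
    d=np.load(n+"0.npz"); i,W=d["i"],d["W"]; L=loc(W)
    hsv=cv2.cvtColor(i,cv2.COLOR_RGB2HSV)
    g=(hsv[...,0]>60)&(hsv[...,0]<95)&(hsv[...,1]>70)&(L[...,0]>-.24)&(L[...,0]<0)&(L[...,1]>-.02)&(L[...,1]<.2)&(L[...,2]>.02)
    q=L[g]; print(n,len(q))
    for a in np.arange(.03,.135,.01):
        s=q[(q[:,2]>=a)&(q[:,2]<a+.01)]
        if len(s)>8: print(a.round(3),len(s),np.percentile(s[:,:2],[3,50,97],axis=0).round(4).tolist())
    s=q[(q[:,2]>.055)]; 
    M=np.c_[s[:,1],s[:,2],np.ones(len(s))]; print("x=a*y+b*z+c",np.linalg.lstsq(M,s[:,0],rcond=None)[0])
    s=L[(L[...,2]>.076)&(L[...,2]<.13)&(abs(L[...,0])<.09)&(abs(L[...,1])<.17)]; print("spool",np.percentile(s,[2,50,98],axis=0).round(3).tolist())
d=monitor.state(); p=d["tcp_pos"]-[0,0,.166]; print("tip local",loc(p))
E
```

```text
top 1377
0.03 138 [[-0.2028, 0.0231], [-0.1374, 0.0839], [-0.1175, 0.1446]]
0.04 158 [[-0.2037, 0.0241], [-0.12, 0.077], [-0.1093, 0.1432]]
0.05 121 [[-0.1129, 0.0294], [-0.1092, 0.0836], [-0.1057, 0.1418]]
0.06 127 [[-0.11, 0.0309], [-0.1059, 0.0909], [-0.1025, 0.1438]]
0.07 123 [[-0.1059, 0.0306], [-0.1025, 0.0863], [-0.0993, 0.1426]]
0.08 128 [[-0.1024, 0.0313], [-0.0992, 0.0858], [-0.0956, 0.1421]]
0.09 139 [[-0.0994, 0.0293], [-0.0959, 0.0876], [-0.0926, 0.1418]]
0.1 134 [[-0.096, 0.0303], [-0.0926, 0.088], [-0.0893, 0.1435]]
0.11 65 [[-0.0932, 0.0305], [-0.0904, 0.0822], [-0.0871, 0.1408]]
0.12 120 [[-0.0938, 0.0299], [-0.0898, 0.0861], [-0.0858, 0.1415]]
x=a*y+b*z+c [-0.04148376  0.28636235 -0.12031876]
spool [[-0.09, -0.074, 0.076], [0.003, 0.066, 0.12], [0.044, 0.131, 0.127]]
side 794
0.03 126 [[-0.2054, 0.0195], [-0.1437, 0.1114], [-0.114, 0.1442]]
0.04 79 [[-0.2042, 0.0193], [-0.1135, 0.084], [-0.1061, 0.1405]]
0.05 68 [[-0.1155, 0.0324], [-0.1092, 0.084], [-0.104, 0.1375]]
0.06 79 [[-0.1132, 0.0258], [-0.1069, 0.0857], [-0.1009, 0.1418]]
0.07 72 [[-0.108, 0.0272], [-0.1028, 0.0865], [-0.0974, 0.1384]]
0.08 72 [[-0.1053, 0.0281], [-0.0995, 0.0829], [-0.0952, 0.1437]]
0.09 76 [[-0.1018, 0.0303], [-0.0968, 0.0816], [-0.0913, 0.1407]]
0.1 70 [[-0.1001, 0.0337], [-0.0939, 0.0819], [-0.0859, 0.1395]]
0.11 65 [[-0.096, 0.0332], [-0.0905, 0.0863], [-0.0855, 0.1424]]
x=a*y+b*z+c [-0.04027536  0.32273682 -0.12396461]
spool [[-0.09, -0.004, 0.076], [0.001, 0.059, 0.109], [0.029, 0.134, 0.124]]
tip local [-0.4054291   0.36195543  0.21478105]
```

Request:
send_rows(rows="0 0 -7.6 0 0 0 0;0 0 -7.6 0 0 0 0;0 0 -7.6 0 0 0 0;0 0 -7.5 0 0 0 0;0 0 0 -0.03 -0.022 0 0;0 0 0 -0.03 -0.022 0 0;0 0 0 -0.03 -0.022 0 0;0 0 0 -0.03 -0.022 0 0;0 0 0 -0.03 -0.022 0 0;0 0 0 -0.03 -0.022 0 0")

```text
time_s: 1.1
tcp_pos: [0.3993, 0.5022, 0.4043]
tool_rot: [-0.0, -0.106, 0.994, -0.0]
wrist_force: [-0.8, 1.3, -0.1]
grip_width: 0.01
grip_force: 0.0
```

```bash
cat > st.py <<'E'
from h import *
from scipy.spatial.transform import Rotation as Q
d=monitor.state(); T=Q.from_quat(np.roll(d["tool_rot"],-1)).as_matrix()
y=T[:,1]; print("t",d["time_s"],"tip",loc(d["tcp_pos"]+.166*T[:,2]).round(4),"yaw",np.degrees(np.arctan2(y[1],y[0])).round(2)-90,"z",T[:,2].round(3),"F",d["wrist_force"].round(2),"w",d["grip_width"],"q",d["q"].round(2))
E
python3 st.py
```

```text
t 1.1 tip [-0.2243  0.2289  0.2151] yaw 12.209999999999994 z [-0.    -0.001 -1.   ] F [-0.79  1.3  -0.13] w 0.010048555450329627 q [-0.78  0.73 -0.37  1.51  0.29  0.96  0.56]
```

Request:
send_rows(rows="0 0 0 -0.029 -0.0237 0 0;0 0 0 -0.029 -0.0237 0 0;0 0 0 -0.029 -0.0237 0 0;0 0 0 -0.029 -0.0237 0 0;0 0 0 -0.029 -0.0237 0 0;0 0 0 -0.029 -0.0237 0 0;0 0 0 0 0 0 0;0 0 0 0 0 0.035 0;0 0 0 0 0 0.035 0;0 0 0 0 0 0.034 0")

```text
time_s: 2.1
tcp_pos: [0.5974, 0.4011, 0.2992]
tool_rot: [-0.0, -0.107, 0.994, 0.0]
wrist_force: [-0.3, 0.3, 0.0]
grip_width: 0.0004
grip_force: 0.0
```

```bash
python3 st.py; python3 - <<'E'
from h import *
a,_,_=cam("side"); save("s1.png",cv2.resize(a[120:240,160:340],None,fx=4,fy=4))
E
```

```text
t 2.1 tip [-0.0521  0.0884  0.11  ] yaw 12.230000000000004 z [-0.001  0.    -1.   ] F [-0.31  0.28  0.  ] w 0.00036584493399104037 q [-0.49  0.95 -0.35  1.32  0.36  0.93  0.86]
```

View pics/s1.png

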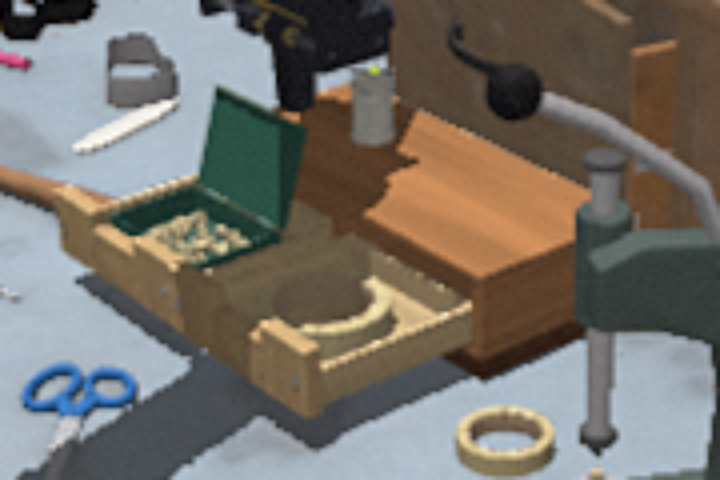

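Request:
send_rows(rows="0 0 0 0.01 0 0 0;0 0 0 0.008 0 0 0;0 0 0 0.003 0 -0.001 0;0 0 0 0.003 0 -0.001 0;0 0 0 0.003 0 -0.001 0;0 0 0 0.003 0 -0.001 0;0 0 0 0.003 0 -0.001 0;0 0 0 0.003 0 -0.001 0;0 0 0 0.003 0 0 0;0 0 0 0.003 0 0 0")

```text
time_s: 3.15
tcp_pos: [0.5568, 0.392, 0.3067]
tool_rot: [0.0, -0.106, 0.994, 0.0]
wrist_force: [0.7, 0.4, -0.3]
grip_width: 0.0003
grip_force: 0.2
```

```bash
cat > lid.py <<'E'
import sys
from h import *
exec(open("st.py").read())
for n in ("top","side"):
    i,W,c=cam(n); L=loc(W); hsv=cv2.cvtColor(i,cv2.COLOR_RGB2HSV)
    g=(hsv[...,0]>60)&(hsv[...,0]<95)&(hsv[...,1]>70)&(L[...,0]>-.26)&(L[...,0]<.0)&(L[...,1]>-.02)&(L[...,1]<.2)&(L[...,2]>.02)
    q=L[g]; print(n,len(q))
    for a in np.arange(.03,.135,.015):
        s=q[(q[:,2]>=a)&(q[:,2]<a+.015)]
        if len(s)>8: print(a.round(3),len(s),np.percentile(s[:,:2],[3,50,97],axis=0).round(4).tolist())
E
python3 lid.py
```

```text
t 3.15 tip [-0.0935  0.088   0.1175] yaw 12.200000000000003 z [-0.  0. -1.] F [ 0.69  0.39 -0.31] w 0.00026484929716513283 q [-0.51  0.89 -0.35  1.46  0.36  0.85  0.81]
top 547
0.03 115 [[-0.2009, 0.0231], [-0.1427, 0.0267], [-0.1164, 0.0945]]
0.045 53 [[-0.1134, 0.0288], [-0.1117, 0.0668], [-0.1096, 0.1005]]
0.06 71 [[-0.112, 0.0292], [-0.1099, 0.0629], [-0.1077, 0.0969]]
0.075 69 [[-0.1106, 0.0288], [-0.1083, 0.0645], [-0.1066, 0.0955]]
0.09 67 [[-0.1086, 0.0325], [-0.1067, 0.0644], [-0.1048, 0.0933]]
0.105 25 [[-0.1066, 0.0378], [-0.1055, 0.0624], [-0.1039, 0.0869]]
0.12 48 [[-0.1093, 0.0357], [-0.1064, 0.0569], [-0.1028, 0.0753]]
side 742
0.03 164 [[-0.2064, 0.0195], [-0.1361, 0.1], [-0.1114, 0.1442]]
0.045 87 [[-0.1178, 0.0309], [-0.1134, 0.0848], [-0.1088, 0.1406]]
0.06 93 [[-0.1163, 0.0304], [-0.112, 0.081], [-0.1067, 0.1374]]
0.075 92 [[-0.1147, 0.0327], [-0.1105, 0.0871], [-0.1055, 0.14]]
0.09 93 [[-0.1135, 0.029], [-0.1089, 0.0852], [-0.1027, 0.141]]
0.105 104 [[-0.112, 0.0296], [-0.107, 0.0823], [-0.1021, 0.1409]]
0.12 15 [[-0.1126, 0.0314], [-0.1074, 0.0898], [-0.1028, 0.1399]]
```

Request:
send_rows(rows="0 0 0 0.0035 0 0.0005 0;0 0 0 0.0035 0 0.0005 0;0 0 0 0.0035 0 0.0005 0;0 0 0 0.0044 0 0.0002 0;0 0 0 0.0044 0 0.0004 0;0 0 0 0.0044 0 0.0007 0;0 0 0 0.0044 0 0.0009 0;0 0 0 0.0044 0 0.0012 0;0 0 0 0.0043 0 0.0014 0;0 0 0 0.0042 0 0.0016 0")

```text
time_s: 4.25
tcp_pos: [0.5166, 0.3833, 0.2987]
tool_rot: [-0.0, -0.106, 0.994, 0.0]
wrist_force: [-0.7, -0.9, -0.3]
grip_width: 0.0003
grip_force: 0.2
```

```bash
python3 lid.py
```

```text
t 4.25 tip [-0.1347  0.0881  0.1095] yaw 12.209999999999994 z [-0.  0. -1.] F [-0.74 -0.93 -0.29] w 0.0002952102973252966 q [-0.53  0.86 -0.33  1.59  0.37  0.76  0.75]
top 238
0.03 104 [[-0.2037, 0.023], [-0.1917, 0.0263], [-0.1202, 0.113]]
0.105 14 [[-0.154, 0.0434], [-0.151, 0.0608], [-0.1463, 0.0743]]
0.12 29 [[-0.1542, 0.0346], [-0.152, 0.0583], [-0.1481, 0.0741]]
side 492
0.03 148 [[-0.206, 0.018], [-0.1452, 0.1087], [-0.1164, 0.1444]]
0.045 52 [[-0.1248, 0.0345], [-0.1204, 0.0894], [-0.1159, 0.1416]]
0.06 47 [[-0.1314, 0.034], [-0.1274, 0.08], [-0.1238, 0.1405]]
0.075 54 [[-0.1396, 0.0322], [-0.1352, 0.0792], [-0.1292, 0.1399]]
0.09 54 [[-0.1468, 0.0326], [-0.1415, 0.0891], [-0.1378, 0.1371]]
0.105 31 [[-0.16, 0.0275], [-0.1511, 0.0791], [-0.1434, 0.1256]]
0.12 9 [[-0.1616, 0.0312], [-0.1569, 0.0692], [-0.1461, 0.0991]]
```

Request:
send_rows(rows="0 0 0 0.0039 0 0.0019 0;0 0 0 0.0038 0 0.0021 0;0 0 0 0.0037 0 0.0023 0;0 0 0 0.0035 0 0.0025 0;0 0 0 0.0034 0 0.0027 0;0 0 0 0.0032 0 0.0029 0;0 0 0 0.003 0 0.0031 0;0 0 0 0.0029 0 0.0032 0;0 0 0 0.0027 0 0.0034 0;0 0 0 0.0025 0 0.0036 0")

```text
time_s: 5.35
tcp_pos: [0.4848, 0.3765, 0.2708]
tool_rot: [-0.0, -0.106, 0.994, 0.0]
wrist_force: [-0.1, 0.6, 0.5]
grip_width: 0.0005
grip_force: 0.2
```

```bash
python3 lid.py
```

```text
t 5.35 tip [-0.1672  0.0881  0.0816] yaw 12.209999999999994 z [-0.  0. -1.] F [-0.07  0.56  0.53] w 0.0005001742179838257 q [-0.56  0.86 -0.31  1.7   0.39  0.64  0.69]
top 357
0.03 112 [[-0.2038, 0.0233], [-0.1986, 0.027], [-0.1247, 0.1265]]
0.045 27 [[-0.1415, 0.0255], [-0.1291, 0.0721], [-0.1186, 0.08]]
0.06 31 [[-0.1593, 0.0624], [-0.1505, 0.0675], [-0.1443, 0.0767]]
0.075 103 [[-0.1931, 0.0385], [-0.1887, 0.0698], [-0.1814, 0.1178]]
side 292
0.03 120 [[-0.2059, 0.0188], [-0.158, 0.0673], [-0.1165, 0.1441]]
0.06 27 [[-0.1664, 0.0235], [-0.1539, 0.051], [-0.1448, 0.0963]]
0.075 59 [[-0.1968, 0.02], [-0.1919, 0.0634], [-0.171, 0.1296]]
```

Request:
send_rows(rows="0 0 0 0.0023 0 0.0035 0;0 0 0 0.0021 0 0.0036 0;0 0 0 0.0018 0 0.0037 0;0 0 0 0.0016 0 0.0038 0;0 0 0 0.0013 0 0.0039 0;0 0 0 0.001 0 0.0039 0;0 0 0 0.0008 0 0.004 0;0 0 0 0.0005 0 0.004 0;0 0 0 0.0003 0 0.004 0;0 0 0 0 0 0.003 0")

```text
time_s: 6.45
tcp_pos: [0.4735, 0.3741, 0.2333]
tool_rot: [-0.0, -0.106, 0.994, 0.0]
wrist_force: [0.1, 0.1, 1.1]
grip_width: 0.0006
grip_force: 0.1
```

```bash
python3 lid.py
```

```text
t 6.45 tip [-0.1788  0.0882  0.0441] yaw 12.209999999999994 z [-0.  0. -1.] F [0.08 0.1  1.15] w 0.0006063946471504557 q [-0.59  0.91 -0.27  1.75  0.42  0.54  0.66]
top 285
0.03 205 [[-0.2036, 0.0336], [-0.1623, 0.0662], [-0.1166, 0.1261]]
0.045 36 [[-0.2032, 0.0475], [-0.17, 0.0644], [-0.1197, 0.114]]
side 314
0.03 270 [[-0.2067, 0.0192], [-0.1699, 0.0538], [-0.1234, 0.133]]
0.045 34 [[-0.2037, 0.0184], [-0.1651, 0.0648], [-0.1297, 0.1225]]
```

Nearly shut. I'll press slowly in small steps, watching the force.

Request:
send_rows(rows="0 0 0 0 0 0.0004 0;0 0 0 0 0 0.0004 0;0 0 0 0 0 0.0004 0;0 0 0 0 0 0.0004 0;0 0 0 0 0 0 0;0 0 0 0 0 0 0;0 0 0 0 0 0 0;0 0 0 0 0 0 0;0 0 0 0 0 0 0;0 0 0 0 0 0 0")

```text
time_s: 7.55
tcp_pos: [0.4737, 0.3741, 0.2323]
tool_rot: [0.0, -0.106, 0.994, 0.0]
wrist_force: [-1.2, -0.1, 4.7]
grip_width: 0.0007
grip_force: 2.2
```

```bash
python3 lid.py
```

```text
t 7.55 tip [-0.1784  0.0881  0.0431] yaw 12.209999999999994 z [ 0.  0. -1.] F [-1.2  -0.13  4.67] w 0.0007237409084461296 q [-0.59  0.91 -0.27  1.75  0.42  0.54  0.65]
top 291
0.03 220 [[-0.2038, 0.0353], [-0.1649, 0.0667], [-0.1168, 0.1206]]
0.045 22 [[-0.2017, 0.0325], [-0.1612, 0.0614], [-0.1166, 0.117]]
0.12 9 [[-0.2111, -0.0027], [-0.2106, 0.0639], [-0.2089, 0.1053]]
side 318
0.03 291 [[-0.2061, 0.0189], [-0.1703, 0.0535], [-0.1235, 0.1327]]
0.045 16 [[-0.2051, 0.0198], [-0.1667, 0.0655], [-0.126, 0.1284]]
```

Request:
send_rows(rows="0 0 0 0 0 -0.01 0;0 0 0 0 0 -0.03 0;0 0 0 0 0 -0.04 0;0 0 0 0.02 0 -0.02 0;0 0 0 0.035 0 0 0;0 0 0 0.045 0 0 0;0 0 0 0 0 0.02 0;0 0 0 0 0 0.04 0;0 0 0 0 0 0.03 0;0 0 0 0 0 0.02 0")

```text
time_s: 8.65
tcp_pos: [0.3755, 0.3527, 0.2206]
tool_rot: [-0.001, -0.107, 0.994, -0.001]
wrist_force: [-0.0, -0.5, -0.4]
grip_width: 0.0005
grip_force: 0.0
```

```bash
python3 lid.py; python3 - <<'E'
from h import *
a,_,_=cam("side"); save("s2.png",cv2.resize(a[120:240,160:340],None,fx=4,fy=4))
E
```

```text
t 8.65 tip [-0.2793  0.0877  0.0314] yaw 12.230000000000004 z [-0.001 -0.001 -1.   ] F [-0.04 -0.52 -0.43] w 0.00048630221854858746 q [-0.74  0.86 -0.18  2.02  0.47  0.3   0.48]
top 1474
0.03 1244 [[-0.2008, 0.025], [-0.1605, 0.0824], [-0.1191, 0.1421]]
0.045 191 [[-0.1943, 0.0299], [-0.161, 0.0858], [-0.1212, 0.1399]]
side 341
0.03 304 [[-0.1966, 0.0197], [-0.1585, 0.0591], [-0.123, 0.1379]]
0.045 31 [[-0.195, 0.0306], [-0.1708, 0.0713], [-0.1394, 0.1252]]
```

View pics/s2.png

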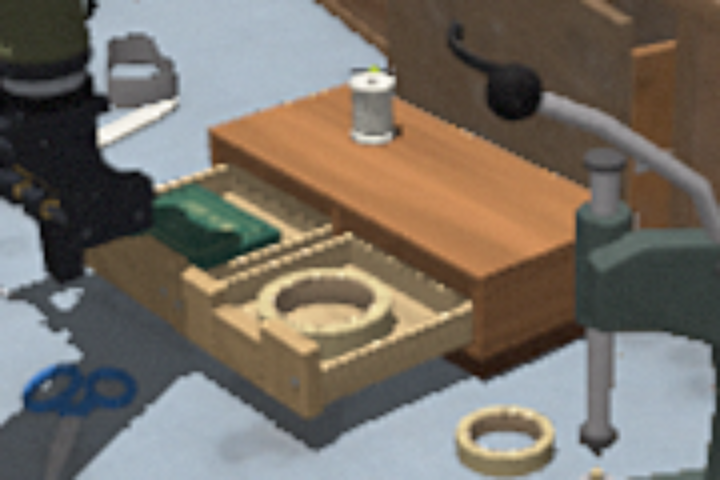

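Request:
send_rows(rows="0 0 0 -0.012 0 0 0;0 0 0 -0.01 0 0 0;0 0 0 -0.004 0 0 0;0 0 0 -0.003 0 0 0;0 0 0 -0.003 0 0 0;0 0 0 -0.003 0 0 0;0 0 0 -0.003 0 0 0;0 0 0 -0.004 0 0 0;0 0 0 -0.004 0 0 0;0 0 0 -0.004 0 0 0")

```text
time_s: 9.8
tcp_pos: [0.425, 0.3637, 0.2221]
tool_rot: [-0.0, -0.106, 0.994, 0.0]
wrist_force: [-2.0, -0.1, 1.3]
grip_width: 0.0005
grip_force: 0.9
```

Request:
send_rows(rows="0 0 0 -0.005 0 0 0;0 0 0 -0.005 0 0 0;0 0 0 -0.005 0 0 0;0 0 0 -0.005 0 0 0;0 0 0 -0.005 0 0 0;0 0 0 -0.005 0 0 0;0 0 0 -0.005 0 0 0;0 0 0 -0.005 0 0 0;0 0 0 -0.005 0 0 0;0 0 0 -0.005 0 0 0")

```text
time_s: 10.8
tcp_pos: [0.474, 0.3741, 0.2221]
tool_rot: [-0.0, -0.106, 0.994, -0.0]
wrist_force: [-1.8, 0.3, -0.7]
grip_width: 0.0003
grip_force: 0.9
```

```bash
python3 lid.py; python3 - <<'E'
from h import *
a,_,_=cam("side"); save("s3.png",cv2.resize(a[120:240,160:340],None,fx=4,fy=4))
E
```

```text
t 10.8 tip [-0.1782  0.088   0.0329] yaw 12.209999999999994 z [-0. -0. -1.] F [-1.78  0.32 -0.72] w 0.0002803634688499357 q [-0.59  0.93 -0.28  1.75  0.45  0.53  0.63]
top 694
0.03 567 [[-0.1262, 0.0254], [-0.0971, 0.0713], [-0.078, 0.1388]]
0.045 85 [[-0.1267, 0.0309], [-0.1013, 0.0656], [-0.0796, 0.1267]]
0.135 10 [[-0.2067, -0.0046], [-0.1808, 0.0076], [-0.146, 0.0471]]
side 214
0.03 184 [[-0.1283, 0.0193], [-0.0988, 0.0471], [-0.0644, 0.0968]]
0.045 16 [[-0.1583, 0.0353], [-0.1136, 0.061], [-0.0887, 0.0841]]
```

View pics/s3.png

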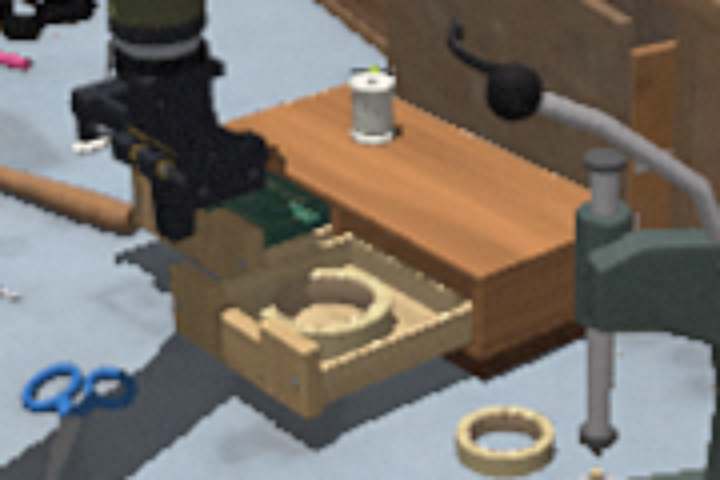

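Request:
send_rows(rows="0 0 0 -0.005 0 0 0;0 0 0 -0.005 0 0 0;0 0 0 -0.005 0 0 0;0 0 0 -0.005 0 0 0;0 0 0 -0.005 0 0 0;0 0 0 -0.005 0 0 0;0 0 0 -0.005 0 0 0;0 0 0 -0.005 0 0 0;0 0 0 -0.005 0 0 0;0 0 0 -0.005 0 0 0")

```text
time_s: 11.95
tcp_pos: [0.5229, 0.3846, 0.222]
tool_rot: [-0.0, -0.106, 0.994, -0.0]
wrist_force: [-1.8, -1.9, 0.6]
grip_width: 0.0003
grip_force: 0.9
```

Request:
send_rows(rows="0 0 0 -0.003 0 0 0;0 0 0 -0.003 0 0 0;0 0 0 -0.003 0 0 0;0 0 0 -0.002 0 0 0;0 0 0 -0.002 0 0 0;0 0 0 -0.002 0 0 0;0 0 0 -0.002 0 0 0;0 0 0 -0.001 0 0 0;0 0 0 0 0 0 0;0 0 0 0 0 0 0")

```text
time_s: 12.95
tcp_pos: [0.5402, 0.3887, 0.2222]
tool_rot: [0.0, -0.106, 0.994, 0.0]
wrist_force: [-1.5, -0.2, -0.6]
grip_width: 0.0004
grip_force: 0.5
```

```bash
python3 st.py
```

```text
t 12.95 tip [-0.1104  0.0884  0.033 ] yaw 12.209999999999994 z [ 0.     0.001 -1.   ] F [-1.46 -0.19 -0.56] w 0.0003958304004212812 q [-0.53  0.99 -0.32  1.55  0.43  0.68  0.73]
```

Not yet at the stop, so I'll continue in 0.5–1 mm steps until the force rises.

Request:
send_rows(rows="0 0 0 -0.001 0 0 0;0 0 0 -0.001 0 0 0;0 0 0 -0.0005 0 0 0;0 0 0 -0.0005 0 0 0;0 0 0 -0.0005 0 0 0;0 0 0 -0.0005 0 0 0;0 0 0 -0.0005 0 0 0;0 0 0 0 0 0 0;0 0 0 0 0 0 0;0 0 0 0 0 0 0")

```text
time_s: 13.95
tcp_pos: [0.5415, 0.3893, 0.2222]
tool_rot: [-0.003, -0.107, 0.994, -0.001]
wrist_force: [-10.2, -4.8, 8.6]
grip_width: 0.0005
grip_force: 5.4
```

```bash
python3 st.py
```

```text
t 13.95 tip [-0.1102  0.0884  0.033 ] yaw 12.310000000000002 z [-0.007 -0.003 -1.   ] F [-10.21  -4.77   8.56] w 0.0005128713832297394 q [-0.52  0.99 -0.32  1.54  0.43  0.69  0.74]
```

Request:
send_rows(rows="0 0 0 0.005 0 0 0;0 0 0 0.02 0 0 0;0 0 0 0.04 0 0 0;0 0 0 0.04 0 0 0;0 0 0 0.04 0 0 0;0 0 0 0 0 -0.03 0;0 0 0 0 0 -0.04 0;0 0 0 0 0 -0.05 0;0 0 0 0.02 0.02 -0.03 0;0 0 0 0 0 0 0")

```text
time_s: 14.95
tcp_pos: [0.3775, 0.3781, 0.3771]
tool_rot: [0.004, -0.109, 0.994, 0.006]
wrist_force: [0.6, 0.6, -0.0]
grip_width: 0.0002
grip_force: 0.0
```

```bash
python3 st.py; python3 - <<'E'
from h import *
i,W,_=cam("top"); save("t4.png",cv2.resize(i[110:290,80:290],None,fx=3.3,fy=3.3)); L=loc(W); L0=loc(np.load("top0.npz")["W"])
for nm,M in(("before",L0),("now",L)):
  for lo,hi in((.005,.045),(.13,.175),(-.055,-.005),(-.17,-.13)):
    m=(M[...,2]>.056)&(M[...,2]<.069)&(M[...,1]>lo)&(M[...,1]<hi)&(M[...,0]<-.083)&(M[...,0]>-.26); q=M[m]
    print(nm,lo,len(q),np.percentile(q[:,0],[3,50,97]).round(4) if len(q) else "")
E
```

```text
t 14.95 tip [-0.2704  0.114   0.188 ] yaw 12.459999999999994 z [ 0.006  0.012 -1.   ] F [ 0.61  0.6  -0.04] w 0.00020640846078017467 q [-0.64  0.62 -0.38  1.87  0.34  0.7   0.58]
before 0.005 147 [-0.2359 -0.2268 -0.1028]
before 0.13 157 [-0.2371 -0.2282 -0.107 ]
before -0.055 154 [-0.2384 -0.231  -0.2233]
before -0.17 120 [-0.2374 -0.23   -0.2221]
now 0.005 111 [-0.0976 -0.0913 -0.0838]
now 0.13 129 [-0.0988 -0.0915 -0.0838]
now -0.055 155 [-0.2384 -0.2312 -0.2231]
now -0.17 119 [-0.2373 -0.2298 -0.2221]
```

View pics/t4.png

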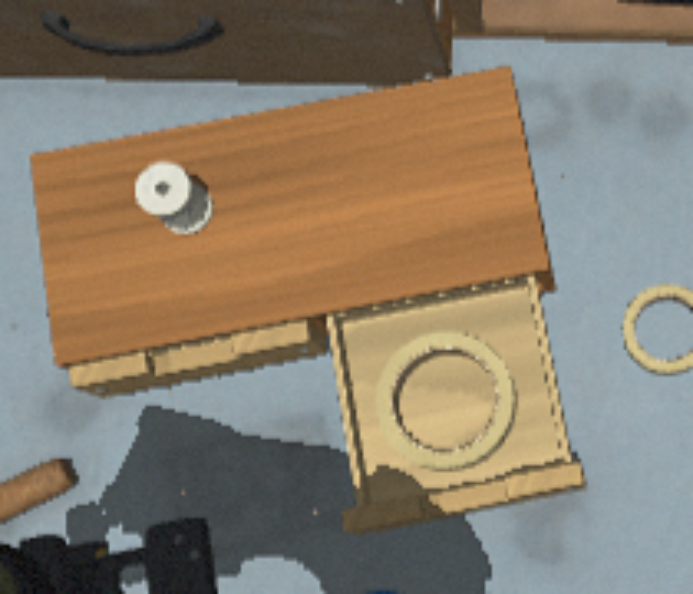

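```bash
python3 -c "
from workcell import robot; print(robot.sign_off())"
```

```text
the job is handed in; nothing more can be done
None
```

I folded the tin's lid shut, then pushed the left drawer home against its stop with the tin inside. In the last camera view its front is within about 1 mm of fully home, the right drawer and its tape roll look unmoved, and the job is handed in at about 15 s.

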